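# Press a wet-lacquered menu plaque into its counter holder

### The job

Mount the small wooden menu plaque in its counter holder. The black face is freshly lacquered, so never touch it: pick the plaque up by its two long plain sides, lay it flat on the holder's metal bed, black face up, with its bevelled edge away from the dark fence and its left side close beside the orange stop block, and let go. Then put the fingers on the bevelled edge and push it slantwise, forward and down, so that the plaque is pressed flush against the fence and firmly onto the bed together; finish while still holding that push for the adhesive to take, and leave the bell, cup and order pad where they are.

Things in the scene. Friction and masses are not known exactly. Their poses are not given: they have to be found in the camera images.
- plaque_center (a point): Centre, half-way up, of the loose menu plaque: wooden board lying flat, 90 mm long (its x), 60 mm wide (its y), 14 mm thick, about 0.17 kg, z up. Its -x edge (at -45 mm) is bevelled at 45 degrees; the square +x edge goes against the fence. The two long sides (y = +-30 mm) are plain and upright: grasp there at mid length.
- bevel_mid (a point): Middle of the plaque's pale bevel, on its surface: 40 mm toward -x and 2 mm above plaque_center, axes as there. The bevel faces -x and up; it rises from 4 mm above the underside at the plaque's -x end to the top, 14 mm, 10 mm farther in, over the full 60 mm width. Below it is an upright lip 4 mm high. A firm push is 10 to 20 N in all.
- holder_home (a point): Point on top of the bed of the fixed holder, 14 mm above the worktop, over which the middle of the plaque's underside stands when mounted, axes parallel. x points to the dark wooden fence, y to the side with the orange stop block, z up. If the plaque drags on the bed, push it forward to the fence first, then press down as well.
- counter_bell: Chrome counter bell, 64 mm across, 56 mm high, bystander; origin at the middle of its underside.
- espresso_cup_2: Blue-green espresso cup, 63 x 73 mm, 55 mm high, bystander; origin at the middle of its underside.
- order_pad: Pad of order slips with a red edge, 140 x 109 mm, 12 mm thick, lying flat, bystander; origin at the middle of its underside. Behind it, at the far right of the worktop (about x 0.61, y -0.43), stands a tall dark fixed bean tower: go round its near side when coming from the right.
- plaque: The plaque itself; origin at the middle of its underside, axes as for plaque_center.
- plaque_bevel: The bevel strip, part of the plaque; origin and axes as the plaque's.
- plaque_face: The black lacquered panel on the plaque, not to be touched by anything: 60 x 44 mm, from x = -23 to +37 mm and y = +-22 mm, standing 1.5 mm above the wood. The bare wooden rim round it may be touched. Origin at the middle of the plaque's underside, axes as the plaque's.
- holder_bed: The holder's metal bed, fixed, 4 mm thick; origin under it, 10 mm above the worktop and 5 mm toward -x from holder_home, axes as there. Its flat top reaches 78 mm from holder_home toward -x and 63 mm either side in y. Yellow adhesive strips on bed and fence are only drawn and do not stick.
- holder_fence: The holder's dark fence, fixed; origin and axes as the bed's. Its upright face stands 45 mm toward +x from holder_home, 126 mm long along y, rising 22 mm above the bed, 22 mm thick.
- holder_stop: The orange stop block, fixed. Its face stands at y = +32 mm from holder_home, from x = +18 to +44 mm; it rises 14 mm above the bed and is 22 mm wide outward. Origin: 5 mm toward -x from holder_home, on the bed's top, axes as there.
There are look-alikes about, which are no part of the job. Of the things that look like the plaque, the larger one is meant.

How it is judged (in metres and radians):
On the way, in this order (a step that is already met when the one before it is completed fails the run):
1. the plaque is carried in the fingers, clear of everything else (contact force between the fingers and plaque above 1 N and height (world z) of plaque above 0.02 m), for 0.2 s.
2. the plaque lies flat on the holder's bed, roughly in place, let go (contact force between each of the arm, the fingers and plaque below 0.05 N and contact force between holder_bed and plaque above 0.3 N and angle between plaque's own z axis and vertical below 0.06 rad and linear speed of plaque below 0.02 m/s and x of plaque in the frame of holder_home above -0.04 m), for 0.2 s.
At the end, for the whole second after the job is handed in: Held at rest by the fingers pushing on the bevel (over 3 N): the plaque presses on the fence (over 2.5 N) and bed (over 4 N) together, flat on the bed and square to the fence within 3 mm and 0.05 rad, its left side within 10 mm of the stop block (contact force between the fingers and plaque_bevel above 3 N and contact force between plaque and holder_fence above 2.5 N and contact force between plaque and holder_bed above 4 N and x of plaque in the frame of holder_home above -0.003 m and y of plaque in the frame of holder_home between -0.008 and 0.004 m and z of plaque in the frame of holder_home below 0.003 m and angle between the x axis of plaque and the x axis of holder_home, either way round below 0.05 rad and angle between plaque's own z axis and vertical below 0.05 rad and linear speed of plaque below 0.01 m/s and x of bevel_mid in the frame of holder_home below -0.03 m); the arm keeps its last pose, push and grip.
It fails at once if the black face is touched (contact force between anything else and plaque_face above 0.2 N).
It fails at once if the plaque is let go more than 3 cm above the bed (z of plaque in the frame of holder_home above 0.03 m and contact force between the fingers and plaque below 0.02 N).
It fails at once if the bell, the cup or the order pad is shifted by more than 3 cm (distance of any of counter_bell, espresso_cup_2, order_pad from where it was at the start of the episode above 0.03 m).
It also fails if it takes over 64 s, if anything falls off the work surface, if the arm or the gripper's body presses on something with over 40 N, if the wrist force passes 120 N, or if a joint passes its speed limit or range.

### The arm

A 6-joint arm with a two-finger parallel gripper is mounted at the origin on a cart in front of the work surface, level with it; the furniture and walls round the work are solid. World frame = base frame: x ahead of the robot, y to its left, z up, the work surface at z = 0. Lengths are in m, angles in degrees, forces in N, time in s.
With the tool pointing down it reaches from about 0.4 to 0.825 m from the base axis. Payload 7 kg.
Tool frame: the origin (TCP) lies on the centre line of the jaws, within the pads' length; the fingertips stand 11 mm ahead of it and the grasp point (between the pads) lies 8 mm behind it; z points along the fingers, y is the line along which they close (so a half turn about z gives the same grasp; the last joint's range is limited). The gripper opens to 88 mm and grips with 3 to 60 N. Pads are 19 mm wide; open, the fingers measure 130 mm over their backs; the gripper's body (78 mm by 193 mm) begins 47 mm behind the grasp point.
Start: joints at [-48.18, 20.546, 0.682, 0, -70.136, -16.507], TCP at [0.289, -0.61, 0.238] pointing down, gripper open.
Joint ranges: [-176.03, 176.03], [-82.01, 121.73], [-58.28, 71.71], [-173.87, 95.51], [-174.79, -0.11], [-173.66, 173.66]. Speed limits (degrees/s): [136.94, 136.94, 172.46, 180, 180, 180].

### API

Orientations are given as [roll, pitch, yaw] about the fixed x, y, z axes, in that order (R = Rz(yaw) Ry(pitch) Rx(roll)).
In Python, from plant import r, capture, camera_model, job gives the robot as it stands.
- The arm moves only by the tool drive_tool, never from a script. Its argument "increments" is a list that holds one entry, the list of rows, each a list of 5 numbers: the gripper's target within -1 to 1 (fully open at 1, half-way at 0, shut at -1), then the shift along the tool's x, y, z scaled (see below), then the turn about the tool's z scaled (see below). In form: [[[gripper, tx, ty, tz, roll], ...]]. A call has 1 to 5 rows; each row is the pose to reach, as a shift and turn from the pose commanded when the call began, along the tool's axes at that moment, turning the shorter way round; what a row does not reach only later rows make up. The controller multiplies each number of a shift by 120 mm and each number of a turn by 360 degrees. A row lasts 1/8 s, in which the tool goes at most 62.5 mm and 10.7 degrees, less where a joint would pass 70% of its speed; a pose out of reach is approached as far as the arm can. A call with a number of a shift or a turn outside -1 to 1 is refused whole. A call with a gripper value outside its range is refused whole. The fingers move at their own pace and stop on an object; "squeeze" is the grip in N (left out, the last holds). Time passes only in rows, so rows that repeat a pose let the fingers close. It gives the time, the measured TCP pose, the force, the opening and the grip force at its end, in the units of the state.
- r.get_state(): the state, without advancing time (a new reading comes with each control period).
- capture(name): name is "side" or "top" or "wrist"; returns the picture (400x640x3 uint8, red, green, blue); there is no depth.
- camera_model(name): a dict with "camera_matrix" (3x3 intrinsics, pixels), "rvec" (rotation vector, rad) and "tvec" (3), from world to camera coordinates, as OpenCV has them. Camera axes: x right, y down, z forward; pixel columns grow to the right and rows downward; lengths in m; the calibration is good to about 2 mm. A picture is of the moment at which its call begins: read the wrist's pose just before it. camera_model takes no time and is no camera call; for the wrist camera it gives the pose at the moment of the call.
- job.close_job(): hands the job in; it is judged then, once.
The state is a dict: "time_s": time; "joints": joint angles; "qd": joint speeds; "joint_torque": joint torques, N m; "tcp_pos": TCP position; "eef_rot": TCP orientation; "contact_force": force on the tool from outside, world axes, zero at the start; "moment": the same for the moment, N m; "gripper_width": finger opening in m; "gripper_force": force on a finger pad.
Only numpy, scipy, OpenCV 4.12 (cv2) and the standard library are available. Lean on these libraries where they do the work, as an engineer would, in place of code of your own. Each camera call takes 0.05 s, during which the arm holds its last target. There are 200 camera calls.

## Working session

There is one attempt and no reset: what is moved stays moved. The work goes in short steps, Python scripts to look and compute and a tool call to move; the robot and the scene stay as the last step left them, time stands still between calls to the robot, and variables do not carry over. Pictures are saved under pics/ and viewed, at most 10 in all, crops included, and the job is handed in when it is done.

Besides the shell and the picture viewer there is one more tool, called after "Request:" in YAML: its name, and indented under it one key for each argument. drive_tool: Moves the arm, as the interface text tells. Its arguments: {"type":"object","properties":{"increments":{"type":"array"},"squeeze":{"type":"number"}},"required":["increments"]}

```bash
mkdir -p pics
python3 - <<'E'
from plant import r,capture,camera_model
import cv2
print(r.get_state())
for n in("top","side"):
    cv2.imwrite(f"pics/{n}0.png",capture(n)[:,:,::-1]); print(n,camera_model(n))
E
```

```text
{'time_s': 0.0, 'joints': array([-4.81806041e+01,  2.05913032e+01,  6.32432614e-01, -2.02609793e-02,
       -7.01342073e+01, -1.65074456e+01]), 'qd': array([-0.02399821, -0.02245223, -0.07514997,  0.0815273 ,  0.02174829,
        0.04670607]), 'joint_torque': array([ 6.81620240e-04, -5.82713270e+01,  2.93075609e+01,  6.99726373e+00,
        7.39057374e-03, -2.01829639e-04]), 'tcp_pos': array([ 0.28837387, -0.60977491,  0.23661352]), 'eef_rot': array([ 1.79905346e+02, -8.18835890e-03, -1.54694944e+02]), 'contact_force': array([ 0.88459638, -0.19980851,  0.33467913]), 'moment': array([-0.01003205,  0.02241554, -0.01017443]), 'gripper_force': 0.0, 'gripper_width': 0.08753490650913746}
top {'camera_matrix': array([[478.31636435,   0.        , 321.88927758],
       [  0.        , 478.31636435, 200.4200388 ],
       [  0.        ,   0.        ,   1.        ]]), 'rvec': array([ 2.16306373, -2.19860196,  0.07030181]), 'tvec': array([0.04157873, 0.52174174, 1.27361103])}
side {'camera_matrix': array([[488.58230869,   0.        , 322.06404031],
       [  0.        , 488.58230869, 190.28306573],
       [  0.        ,   0.        ,   1.        ]]), 'rvec': array([ 0.48917218, -2.43460054,  1.60393032]), 'tvec': array([0.47700642, 0.10345375, 1.55266416])}
```

View pics/top0.png

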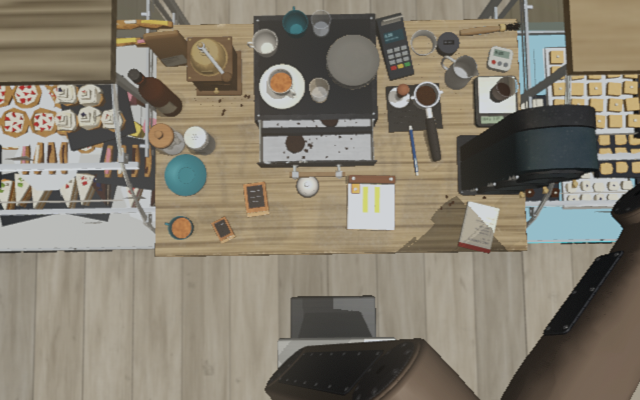

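View pics/side0.png

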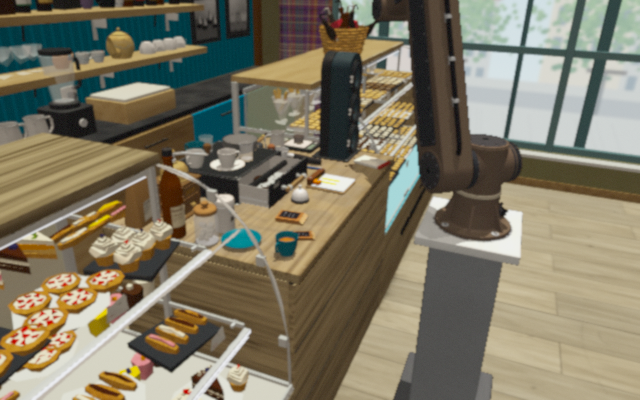

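Top view: the plaque candidates are the larger board at (256,198) and the smaller one at (224,229), which is the look-alike. The holder is at (371,203), the bell (307,186), the cup (181,228), the pad (479,226) and the tower (500,150). By the description I choose the one at (256,198) and check it in a crop.

```bash
cat > h.py <<'E'
import numpy as np,cv2
from plant import r,capture,camera_model
def cast(n,uv,z,cm=None):
    c=cm or camera_model(n);R=cv2.Rodrigues(np.array(c["rvec"]))[0];t=np.array(c["tvec"]).ravel();K=np.array(c["camera_matrix"])
    o=-R.T@t; d=(R.T@np.linalg.inv(K)@np.c_[np.atleast_2d(uv),np.ones(len(np.atleast_2d(uv)))].T).T
    return o+d*((z-o[2])/d[:,2])[:,None]
E
python3 - <<'E'
from h import *
im=cv2.imread("pics/top0.png")
cv2.imwrite("pics/crop0.png",cv2.resize(im[165:250,210:410],None,fx=4,fy=4,interpolation=cv2.INTER_CUBIC))
for n,p,z in[("plaque",(256,198),.014),("small",(224,229),.01),("holder",(371,203),.014),("bell",(307,186),.05),("cup",(181,228),.05),("pad",(479,226),.012)]:print(n,cast("top",p,z).round(3))
E
```

```text
plaque [[0.532 0.212 0.014]]
small [[0.45 0.3  0.01]]
holder [[ 0.513 -0.1    0.014]]
bell [[0.559 0.072 0.05 ]]
cup [[0.453 0.405 0.05 ]]
pad [[ 0.447 -0.39   0.012]]
```

View pics/crop0.png

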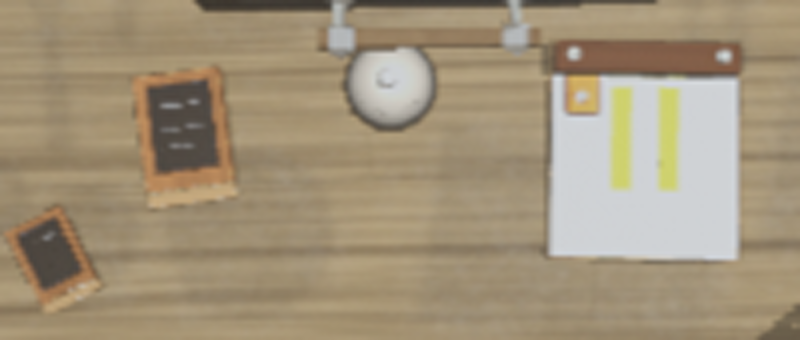

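The larger board, crop (186,137), has a pale bevel on the robot side at about (193,195). The small one at (52,258) is ruled out. The holder's fence is on the far side at crop (645,57), with the orange stop at (583,95). I'll move toward the holder and look with the wrist camera on the way.

Request:
drive_tool:
  increments:
    - [[1,-0.3,1,0,0.07],[1,-0.3,1,0,0.07],[1,-0.3,1,0,0.07]]

```text
time_s: 0.48
tcp_pos: [0.2685, -0.4826, 0.2377]
eef_rot: [179.9, 0.0, 180.0]
contact_force: [0.9, -2.1, 0.8]
gripper_width: 0.0876
gripper_force: 0.0
```

Request:
drive_tool:
  increments:
    - [[1,-0.6,1,0,0],[1,-0.6,1,0,0],[1,-0.6,1,0,0]]

```text
time_s: 0.85
tcp_pos: [0.3426, -0.3637, 0.2377]
eef_rot: [180.0, 0.0, -179.7]
contact_force: [0.4, -0.9, 0.3]
gripper_width: 0.0876
gripper_force: 0.0
```

Request:
drive_tool:
  increments:
    - [[1,-0.4,1,0,0],[1,-0.4,1,0,0],[1,-0.4,1,0,0]]

```text
time_s: 1.23
tcp_pos: [0.3905, -0.2434, 0.2377]
eef_rot: [180.0, 0.0, -179.6]
contact_force: [0.3, -1.3, -0.3]
gripper_width: 0.0876
gripper_force: 0.0
```

Request:
drive_tool:
  increments:
    - [[1,-0.5,1,0,0],[1,-0.5,1,0,0],[1,-0.5,1,0,0],[1,-0.5,1,0,0]]

```text
time_s: 1.72
tcp_pos: [0.4491, -0.1261, 0.2372]
eef_rot: [-180.0, -0.1, -179.8]
contact_force: [-0.5, -0.3, -0.1]
gripper_width: 0.0874
gripper_force: 0.0
```

Run:
```python
from h import *
s=r.get_state();print(s["time_s"],s["tcp_pos"],s["eef_rot"],s["contact_force"])
c=camera_model("wrist");print(c)
cv2.imwrite("pics/w1.png",capture("wrist")[:,:,::-1])
print(cast("wrist",[(0,0),(640,0),(640,400),(0,400)],.014,c).round(3))
np.save("w1.npy",c,allow_pickle=True)
```

```text
1.725 [ 0.44905874 -0.12613748  0.23723919] [-1.79988068e+02 -5.55172963e-02 -1.79834312e+02] [-0.4813571  -0.32953303 -0.14845841]
{'camera_matrix': array([[290.99690242,   0.        , 325.33727629],
       [  0.        , 290.99690242, 200.92260965],
       [  0.        ,   0.        ,   1.        ]]), 'rvec': array([-2.05014383, -2.05449154, -0.32353613]), 'tvec': array([ 0.1279771 , -0.4667508 ,  0.25336306])}
[[ 0.256 -0.484  0.014]
 [ 0.254  0.217  0.014]
 [ 0.845  0.415  0.014]
 [ 0.848 -0.687  0.014]]
```

View pics/w1.png

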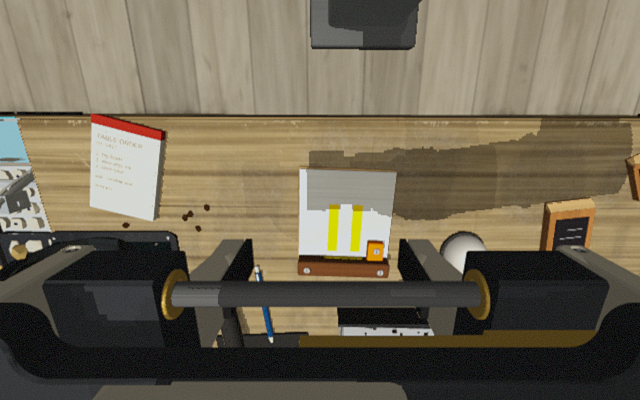

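Wrist view: the holder bed has near corners at about (299,169) and (396,171), the fence face at row ~257, and the orange stop at (375,250). The plaque is at (567,228), partly hidden by the gripper. I'll measure the holder from the bed mask.

Run:
```python
from h import *
im=cv2.imread("pics/w1.png");c=np.load("w1.npy",allow_pickle=True).item()
hsv=cv2.cvtColor(im,cv2.COLOR_BGR2HSV).astype(int)
m=np.zeros(im.shape[:2],np.uint8)
sub=hsv[150:275,285:410]
m[150:275,285:410]=((sub[...,1]<45)&(sub[...,2]>110))
L=[];Rr=[];T=[];
for v in range(176,252,3):
    u=np.flatnonzero(m[v]); L.append((u[0],v));Rr.append((u[-1]+1,v))
for u in range(306,390,4):
    v=np.flatnonzero(m[:,u]); T.append((u,v[0]))
out=[]
for n,P,ax in(("right(-y)",L,0),("left(+y)",Rr,0),("near",T,1)):
    w=cast("wrist",np.array(P,float),.014,c)[:,:2]
    k=(np.polyfit(w[:,0],w[:,1],1) if ax==0 else np.polyfit(w[:,1],w[:,0],1)); 
    res=(w[:,1]-np.polyval(k,w[:,0])) if ax==0 else (w[:,0]-np.polyval(k,w[:,1]))
    print(n,k.round(4),res.std().round(4)); out.append(k)
print("y at x=.48:",[np.polyval(k,.48).round(4) for k in out[:2]],"near x at y=-.1",np.polyval(out[2],-.1))
o=((hsv[...,0]>8)&(hsv[...,0]<22)&(hsv[...,1]>190)&(hsv[...,2]>180)).astype(np.uint8);o[:,:340]=0;o[:,400:]=0;o[:230]=0;o[275:]=0
ys,xs=np.nonzero(o);print("orange",xs.min(),xs.max(),ys.min(),ys.max())
print(cast("wrist",[(xs.min(),(ys.min()+ys.max())/2),(xs.max()+1,ys.min())],.028,c))
# plaque corners seen
print("fence",cast("wrist",[(300,257),(390,258)],.036,c))
im2=cv2.imread("pics/top0.png");h=cv2.cvtColor(im2,cv2.COLOR_BGR2HSV).astype(int)
q=h[165:250,335:410]; mm=((q[...,1]<40)&(q[...,2]>120)).astype(np.uint8)
cs=max(cv2.findContours(mm,0,1)[0],key=cv2.contourArea);R=cv2.minAreaRect(cs);B=cv2.boxPoints(R)+[335.5,165.5];print("topbed",B.round(1).tolist(),cast("top",B,.014).round(4))
q=h[170:220,238:275];mm=((q[...,0]<20)&(q[...,1]>125)|(q[...,2]<75)).astype(np.uint8)
cs=max(cv2.findContours(mm,0,1)[0],key=cv2.contourArea);B=cv2.boxPoints(cv2.minAreaRect(cs))+[238,170];print("topplaque",B.round(1).tolist(),cast("top",B,.014).round(4))
```

```text
right(-y) [-0.0394 -0.1425] 0.0004
left(+y) [-0.029  -0.0218] 0.0004
near [0.0378 0.4489] 0.0004
y at x=.48: [np.float64(-0.1614), np.float64(-0.0357)] near x at y=-.1 0.4450890194852886
orange 367 382 243 260
[[ 0.5543026  -0.06994055  0.028     ]
 [ 0.54145112 -0.04889766  0.028     ]]
fence [[ 0.55853502 -0.16088804  0.036     ]
 [ 0.55975366 -0.0398285   0.036     ]]
topbed [[347.5, 183.5], [394.5, 183.5], [394.5, 229.5], [347.5, 229.5]] [[ 0.5677 -0.0372  0.014 ]
 [ 0.5655 -0.1648  0.014 ]
 [ 0.4408 -0.1615  0.014 ]
 [ 0.4429 -0.0348  0.014 ]]
topplaque [[243.0, 184.5], [263.8, 181.7], [267.5, 208.8], [246.7, 211.6]] [[0.5696 0.2473 0.014 ]
 [0.5764 0.1904 0.014 ]
 [0.5024 0.1809 0.014 ]
 [0.4956 0.2375 0.014 ]]
```

Request:
drive_tool:
  increments:
    - [[1,0,0.93,0,0],[1,0,0.93,0,0],[1,0,0.93,0,0]]

```text
time_s: 2.15
tcp_pos: [0.4487, -0.0137, 0.2377]
eef_rot: [180.0, 0.0, -179.8]
contact_force: [0.5, 0.1, 0.6]
gripper_width: 0.0877
gripper_force: 0.0
```

Request:
drive_tool:
  increments:
    - [[1,0,0.93,0,0],[1,0,0.93,0,0],[1,0,0.93,0,0]]

```text
time_s: 2.52
tcp_pos: [0.449, 0.0977, 0.2375]
eef_rot: [-180.0, -0.0, -179.8]
contact_force: [0.1, -0.4, -0.3]
gripper_width: 0.0875
gripper_force: 0.0
```

Request:
drive_tool:
  increments:
    - [[1,0,0.93,0.6,-0.021],[1,0,0.93,0.6,-0.021],[1,0,0.93,0.6,-0.021],[1,0,0.93,0.6,-0.021],[1,0,0.93,0.6,-0.021]]

```text
time_s: 3.15
tcp_pos: [0.449, 0.2074, 0.1664]
eef_rot: [180.0, 0.0, -172.4]
contact_force: [-0.5, 0.3, -0.1]
gripper_width: 0.0879
gripper_force: 0.0
```

Run:
```python
from h import *
s=r.get_state();print(s["time_s"],s["tcp_pos"],s["eef_rot"],s["contact_force"])
c=camera_model("wrist")
im=capture("wrist")[:,:,::-1].copy();cv2.imwrite("pics/w2.png",im)
np.save("w2.npy",c,allow_pickle=True)
h=cv2.cvtColor(im,cv2.COLOR_BGR2HSV).astype(int)
print(h[:,:,1].mean())
```

```text
3.15 [0.44904297 0.20741817 0.16636376] [ 1.79973487e+02  4.79771340e-02 -1.72427270e+02] [-0.45153168  0.31677744 -0.06237069]
65.46364453125
```

View pics/w2.png

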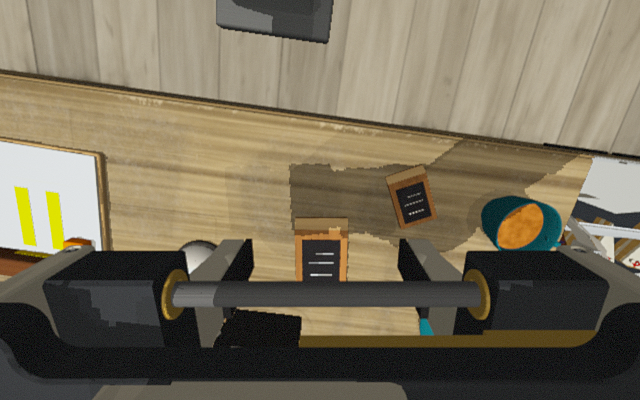

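Wrist view: the plaque is square to the gripper, with side edges at columns ~296 and ~348, the bevel between rows 219 and 234, and the face below it. The smaller look-alike is at (411,198). I'll fit the edges.

Run:
```python
from h import *
im=cv2.imread("pics/w2.png");c=np.load("w2.npy",allow_pickle=True).item()
h=cv2.cvtColor(im,cv2.COLOR_BGR2HSV).astype(int)
for v in (226,230,245,260,272):print(v,[tuple(h[v,u]) for u in list(range(291,303,2))+list(range(343,355,2))])
print([tuple(h[v,322]) for v in range(212,240,2)])
m=((h[...,0]<16)&(h[...,1]>120)&(h[...,2]>90))
L=[];R=[]
for v in range(240,278,3):
    u=np.flatnonzero(m[v,280:365])+280
    L.append((u[0],v));R.append((u[-1]+1,v))
print(L,R)
for P in(L,R):
    w=cast("wrist",np.array(P,float),.014,c);k=np.polyfit(w[:,0],w[:,1],1);print(k,np.degrees(np.arctan(k[0])),np.polyval(k,.53))
```

```text
226 [(np.int64(20), np.int64(94), np.int64(157)), (np.int64(20), np.int64(104), np.int64(91)), (np.int64(18), np.int64(131), np.int64(142)), (np.int64(18), np.int64(121), np.int64(141)), (np.int64(18), np.int64(128), np.int64(138)), (np.int64(17), np.int64(123), np.int64(143)), (np.int64(18), np.int64(120), np.int64(142)), (np.int64(19), np.int64(124), np.int64(142)), (np.int64(18), np.int64(134), np.int64(137)), (np.int64(20), np.int64(100), np.int64(107)), (np.int64(20), np.int64(105), np.int64(109)), (np.int64(19), np.int64(115), np.int64(106))]
230 [(np.int64(19), np.int64(100), np.int64(150)), (np.int64(19), np.int64(98), np.int64(133)), (np.int64(14), np.int64(175), np.int64(109)), (np.int64(14), np.int64(162), np.int64(112)), (np.int64(15), np.int64(171), np.int64(109)), (np.int64(15), np.int64(164), np.int64(112)), (np.int64(16), np.int64(154), np.int64(131)), (np.int64(16), np.int64(144), np.int64(136)), (np.int64(16), np.int64(145), np.int64(127)), (np.int64(19), np.int64(105), np.int64(107)), (np.int64(20), np.int64(100), np.int64(112)), (np.int64(18), np.int64(110), np.in
[... 2311 characters left out ...]
))]
[(np.int64(298), 240), (np.int64(295), 243), (np.int64(296), 246), (np.int64(295), 249), (np.int64(296), 252), (np.int64(296), 255), (np.int64(300), 258), (np.int64(299), 261), (np.int64(297), 264), (np.int64(297), 267), (np.int64(296), 270), (np.int64(302), 273), (np.int64(297), 276)] [(np.int64(341), 240), (np.int64(341), 243), (np.int64(348), 246), (np.int64(348), 249), (np.int64(341), 252), (np.int64(347), 255), (np.int64(347), 258), (np.int64(341), 261), (np.int64(340), 264), (np.int64(346), 267), (np.int64(340), 270), (np.int64(340), 273), (np.int64(340), 276)]
[0.16555662 0.09636203] 9.400429206075337 0.184107035772569
[0.04697661 0.21295197] 2.6895840242834637 0.23784956984722946
```

Run:
```python
from h import *
c=np.load("w2.npy",allow_pickle=True).item()
a=cast("wrist",[(294.5,245),(295.,272),(348.3,245),(347.5,272)],.014,c)[:,:2];print(a)
mid=(a[0]+a[2])/2,(a[1]+a[3])/2
d=mid[1]-mid[0];yaw=np.arctan2(d[1],d[0])
for s in((0,1),(2,3)):
  e=a[s[1]]-a[s[0]];print("side yaw",np.degrees(np.arctan2(e[1],e[0])))
n=np.array([-np.sin(yaw),np.cos(yaw)]);x=np.array([np.cos(yaw),np.sin(yaw)])
print("width",(a[0]-a[2])@n,"yaw",np.degrees(yaw))
b=cast("wrist",[(322,229.5)],.014,c)[0,:2];l=cast("wrist",[(322,217.5)],.004,c)[0,:2]
yaw=np.radians(7.6);x=np.array([np.cos(yaw),np.sin(yaw)])
print("bevel top,lip",b,l,"-> centre",b+35*x*1e-3,l+45*x*1e-3)
nn=np.array([-x[1],x[0]]);print("centreline offset",np.mean(mid,0)@nn)
```

```text
[[0.52055154 0.18044586]
 [0.55549047 0.18448975]
 [0.51251983 0.2412482 ]
 [0.54739507 0.2457705 ]]
side yaw 6.602131888908477
side yaw 7.388371591656482
width -0.0613279003616611 yaw 6.99522406306635
bevel top,lip [0.49740563 0.20907959] [0.48700795 0.20763339] -> centre [0.53209817 0.21370857] [0.53161265 0.21358493]
centreline offset 0.14049409945540353
```

Request:
drive_tool:
  increments:
    - [[1,-0.69,-0.045,0.3,0],[1,-0.69,-0.045,0.6,0],[1,-0.69,-0.045,0.8,0],[1,-0.69,-0.045,0.8,0],[1,-0.69,-0.045,0.8,0]]

```text
time_s: 3.82
tcp_pos: [0.532, 0.2145, 0.0712]
eef_rot: [180.0, 0.1, -172.3]
contact_force: [-0.3, 0.9, 0.3]
gripper_width: 0.0875
gripper_force: 0.0
```

Request:
drive_tool:
  increments:
    - [[1,0,0,0.25,0],[1,0,0,0.4,0],[1,0,0,0.46,0],[1,0,0,0.46,0],[1,0,0,0.46,0]]

```text
time_s: 4.45
tcp_pos: [0.5318, 0.2151, 0.0156]
eef_rot: [179.9, 0.1, -172.3]
contact_force: [0.5, 0.6, -0.9]
gripper_width: 0.0872
gripper_force: 0.0
```

Request:
drive_tool:
  increments:
    - [[-1,0,0,0,0],[-1,0,0,0,0],[-1,0,0,0,0],[-1,0,0,0,0],[-1,0,0,0,0]]
  squeeze: 25

```text
time_s: 5.08
tcp_pos: [0.5313, 0.2145, 0.0145]
eef_rot: [-180.0, 0.0, -172.3]
contact_force: [-0.3, -0.5, 3.1]
gripper_width: 0.0597
gripper_force: 25.0
```

Request:
drive_tool:
  increments:
    - [[-1,0,0,-0.2,0],[-1,0,0,-0.6,0],[-1,0,0,-1,0],[-1,0,0,-1,0]]

```text
time_s: 5.58
tcp_pos: [0.5332, 0.216, 0.1383]
eef_rot: [179.8, 0.4, -172.3]
contact_force: [-0.1, 0.5, -1.9]
gripper_width: 0.0599
gripper_force: 25.0
```

Request:
drive_tool:
  increments:
    - [[-1,0.1,-0.3,0,0.01],[-1,0.2,-0.6,0,0.02],[-1,0.3,-0.93,0,0.027],[-1,0.3,-0.93,0,0.027]]

```text
time_s: 6.08
tcp_pos: [0.5088, 0.0966, 0.1331]
eef_rot: [-179.9, -0.1, 177.8]
contact_force: [0.3, -0.7, -1.2]
gripper_width: 0.0599
gripper_force: 25.0
```

Request:
drive_tool:
  increments:
    - [[-1,0,-0.3,0,0],[-1,0,-0.7,0,0],[-1,0,-1,0,0],[-1,0,-1,0,0],[-1,0,-1,0,0]]

```text
time_s: 6.7
tcp_pos: [0.5062, -0.0204, 0.1338]
eef_rot: [-180.0, -0.0, 177.9]
contact_force: [0.4, -0.4, -1.8]
gripper_width: 0.0597
gripper_force: 25.0
```

Request:
drive_tool:
  increments:
    - [[-1,-0.01,-0.3,0,0],[-1,-0.03,-0.685,0,0],[-1,-0.03,-0.685,0,0],[-1,-0.03,-0.685,0.4,0],[-1,-0.03,-0.685,0.65,0]]

```text
time_s: 7.32
tcp_pos: [0.5065, -0.1018, 0.0548]
eef_rot: [180.0, -0.0, 178.0]
contact_force: [-0.8, -0.7, -0.7]
gripper_width: 0.0598
gripper_force: 25.0
```

Request:
drive_tool:
  increments:
    - [[-1,0,0,0.05,0],[-1,0,0,0.05,0]]

```text
time_s: 7.58
tcp_pos: [0.5074, -0.1022, 0.0507]
eef_rot: [-180.0, -0.0, 178.0]
contact_force: [0.2, -0.5, -1.5]
gripper_width: 0.0597
gripper_force: 25.0
```

Run:
```python
from h import *
s=r.get_state();print(s["time_s"],s["tcp_pos"],s["eef_rot"],s["contact_force"])
c=camera_model("wrist")
im=capture("wrist")[:,:,::-1].copy();cv2.imwrite("pics/w3.png",cv2.resize(im[130:330,220:440],None,fx=3,fy=3,interpolation=cv2.INTER_CUBIC))
t=capture("top")[:,:,::-1].copy();cv2.imwrite("pics/t3f.png",t)
cv2.imwrite("pics/w3f.png",im);np.save("w3.npy",c,allow_pickle=True)
```

```text
7.575 [ 0.50738302 -0.1022461   0.05065305] [-1.79987394e+02 -5.40252751e-03  1.78034721e+02] [ 0.21287552 -0.45005598 -1.47723934]
```

View pics/w3.png

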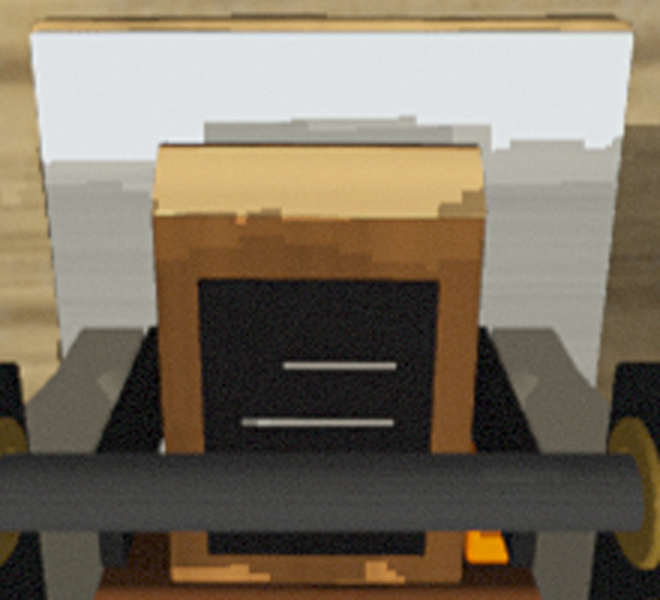

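Wrist crop: the plaque is square over the bed. The bed's near edge runs (31,30)–(632,30), the bevel's lower edge (157,148)–(480,148), and the orange stop's inner edge is at ~(466,545).

Run:
```python
from h import *
c=np.load("w3.npy",allow_pickle=True).item()
f=lambda p,z:cast("wrist",[(x/3+220,y/3+130) for x,y in p],z,c)[:,:2]
b=f([(31,31),(632,31)],.014);p=f([(157,148),(480,148)],.040);q=f([(154,216),(485,216)],.050);s=f([(466,560)],.028)
for n,a in(("bed",b),("lip",p),("bevtop",q)):
    d=a[1]-a[0];print(n,a.round(4).tolist(),"len",np.linalg.norm(d).round(4),"yaw",np.degrees(np.arctan2(-d[0],d[1])).round(2))
d=b[1]-b[0];y=d/np.linalg.norm(d);x=np.array([y[1],-y[0]])
home=b.mean(0)+.078*x;print("home",home)
for n,a,o in(("lip",p,.045),("bevtop",q,.035)):
    ctr=a.mean(0)+o*x-home;print(n,"plaque in holder",ctr@x,ctr@y)
print("stop face y",(s[0]-home)@y,(s[0]-home)@x)
```

```text
bed [[0.4425, -0.16], [0.4469, -0.0352]] len 0.1249 yaw -2.01
lip [[0.4622, -0.131], [0.4643, -0.0709]] len 0.0601 yaw -2.01
bevtop [[0.4722, -0.1307], [0.4743, -0.0716]] len 0.0592 yaw -2.0
home [ 0.52268179 -0.10032957]
lip plaque in holder -0.014395959861921197 -0.002726676028822101
bevtop plaque in holder -0.014363996073860463 -0.0025597726780442445
stop face y 0.03210306883407879 0.04310266428108434
```

Request:
drive_tool:
  increments:
    - [[-1,0,0,0.1,0],[-1,0,0,0.15,0],[-1,0,0,0.17,0],[-1,0,0,0.175,0],[-1,0,0,0.18,0]]

```text
time_s: 8.3
tcp_pos: [0.507, -0.1031, 0.0289]
eef_rot: [-180.0, 0.0, 178.0]
contact_force: [0.3, 0.8, -1.0]
gripper_width: 0.0596
gripper_force: 25.0
```

Request:
drive_tool:
  increments:
    - [[-1,0,0,0.008,0],[-1,0,0,0.012,0],[-1,0,0,0.012,0]]

```text
time_s: 8.68
tcp_pos: [0.507, -0.1031, 0.0284]
eef_rot: [-180.0, 0.0, 178.0]
contact_force: [-3.8, 1.8, 9.8]
gripper_width: 0.0598
gripper_force: 25.0
```

Request:
drive_tool:
  increments:
    - [[-1,0,0,-0.005,0],[1,0,0,-0.005,0],[1,0,0,-0.005,0],[1,0,0,-0.005,0],[1,0,0,-0.005,0]]

```text
time_s: 9.3
tcp_pos: [0.5068, -0.103, 0.0278]
eef_rot: [-180.0, -0.0, 178.0]
contact_force: [0.4, -0.7, 0.1]
gripper_width: 0.0869
gripper_force: 0.0
```

Request:
drive_tool:
  increments:
    - [[1,0,0,-0.1,0],[1,0,0,-0.3,0],[1,0,0,-0.5,0],[1,0,0,-0.5,0],[1,0,0,-0.5,0]]

```text
time_s: 9.93
tcp_pos: [0.5067, -0.103, 0.0881]
eef_rot: [180.0, 0.0, 177.9]
contact_force: [-1.0, -1.4, -0.7]
gripper_width: 0.0874
gripper_force: 0.0
```

Request:
drive_tool:
  increments:
    - [[-1,0.3,0,0,0],[-1,0.6,0,0,0],[-1,0.6,0,0,0],[-1,0.6,0,0,0],[-1,0.6,0,0,0]]

```text
time_s: 10.55
tcp_pos: [0.4357, -0.1004, 0.0878]
eef_rot: [-180.0, -0.0, 178.0]
contact_force: [0.1, 0.1, -0.3]
gripper_width: 0.0437
gripper_force: 0.0
```

Run:
```python
from h import *
s=r.get_state();print(s["time_s"],s["tcp_pos"],s["eef_rot"],s["gripper_width"],s["contact_force"])
c=camera_model("wrist")
im=capture("wrist")[:,:,::-1].copy();cv2.imwrite("pics/w4.png",cv2.resize(im[100:360,200:450],None,fx=2.2,fy=2.2,interpolation=cv2.INTER_CUBIC))
np.save("w4.npy",c,allow_pickle=True)
```

```text
10.55 [ 0.4356575  -0.10042323  0.08776872] [-1.79993042e+02 -2.42272708e-03  1.77956421e+02] 0.04370640733878297 [ 0.12263148  0.10614995 -0.31592557]
```

View pics/w4.png

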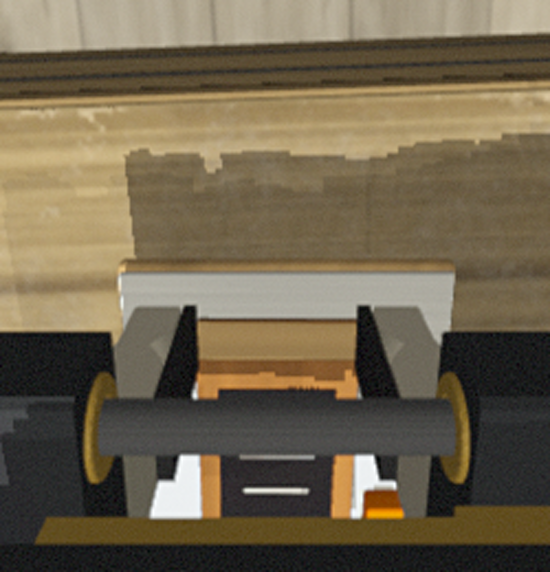

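The plaque lies square on the bed, centred between the fingers (crop column ~278, lip at row ~320), and the stop is to its left. I'll close the fingers, lower behind the lip, and push forward.

Request:
drive_tool:
  increments:
    - [[-1,0,0,0,0],[-1,0,0,0,0],[-1,0,0,0.2,0],[-1,0,0,0.45,0],[-1,0,0,0.5,0]]

```text
time_s: 11.22
tcp_pos: [0.4337, -0.1007, 0.0266]
eef_rot: [-180.0, -0.2, 177.9]
contact_force: [-0.1, 0.1, -0.4]
gripper_width: 0.0002
gripper_force: 0.0
```

Request:
drive_tool:
  increments:
    - [[-1,0,0,0,0],[-1,-0.05,0,0,0],[-1,-0.1,0,0,0],[-1,-0.12,0,0,0],[-1,-0.14,0,0,0]]

```text
time_s: 11.85
tcp_pos: [0.4518, -0.1011, 0.0281]
eef_rot: [180.0, 0.0, 177.9]
contact_force: [-1.0, -0.3, 1.5]
gripper_width: 0.0004
gripper_force: 0.6
```

Request:
drive_tool:
  increments:
    - [[-1,-0.03,0,0,0],[-1,-0.05,0,0,0],[-1,-0.07,0,0,0],[-1,-0.085,0,0,0],[-1,-0.1,0,0,0]]

```text
time_s: 12.48
tcp_pos: [0.4637, -0.1015, 0.0279]
eef_rot: [-180.0, -0.0, 178.0]
contact_force: [-1.1, -0.1, 0.5]
gripper_width: 0.0002
gripper_force: 0.5
```

Request:
drive_tool:
  increments:
    - [[-1,-0.015,0,0,0],[-1,-0.025,0,0,0],[-1,-0.035,0,0,0],[-1,-0.04,0,0,0],[-1,-0.04,0,0,0]]

```text
time_s: 13.1
tcp_pos: [0.467, -0.1019, 0.0276]
eef_rot: [-180.0, -0.1, 177.9]
contact_force: [-5.1, 0.7, 4.1]
gripper_width: 0.0004
gripper_force: 2.8
```

Request:
drive_tool:
  increments:
    - [[-1,-0.008,0,0,0],[-1,-0.012,0,0,0],[-1,-0.012,0,0,0]]

```text
time_s: 13.48
tcp_pos: [0.4671, -0.102, 0.0275]
eef_rot: [-180.0, -0.3, 177.9]
contact_force: [-9.5, 2.6, 8.1]
gripper_width: 0.0005
gripper_force: 5.5
```

Request:
drive_tool:
  increments:
    - [[-1,0.04,0,0,0],[-1,0.04,0,-0.05,0],[-1,0.04,0,-0.05,0],[-1,0,0,-0.05,0],[-1,-0.012,0,-0.05,0]]

```text
time_s: 14.1
tcp_pos: [0.4718, -0.1018, 0.0339]
eef_rot: [-180.0, 0.0, 178.0]
contact_force: [-1.1, 0.8, 0.8]
gripper_width: 0.0004
gripper_force: 0.9
```

Request:
drive_tool:
  increments:
    - [[-1,0,0,0,0],[-1,-0.01,0,0.005,0],[-1,-0.015,0,0.01,0],[-1,-0.015,0,0.01,0]]

```text
time_s: 14.6
tcp_pos: [0.4722, -0.1019, 0.0331]
eef_rot: [-180.0, -0.1, 178.0]
contact_force: [-7.0, 2.8, 12.2]
gripper_width: 0.0005
gripper_force: 6.6
```

Request:
drive_tool:
  increments:
    - [[-1,-0.006,0,0,0],[-1,-0.01,0,0,0],[-1,-0.01,0,0,0],[-1,-0.01,0,0,0]]

```text
time_s: 15.1
tcp_pos: [0.4724, -0.102, 0.033]
eef_rot: [-180.0, -0.2, 177.9]
contact_force: [-8.4, 3.6, 15.7]
gripper_width: 0.0006
gripper_force: 8.5
```

Run:
```python
from h import *
c=camera_model("wrist")
im=capture("wrist")[:,:,::-1].copy();cv2.imwrite("pics/w5.png",cv2.resize(im[130:330,200:450],None,fx=3,fy=3,interpolation=cv2.INTER_CUBIC))
s=r.get_state();print(s["time_s"],s["tcp_pos"],s["contact_force"])
```

```text
15.15 [ 0.4723521  -0.10197093  0.03297486] [-8.96145642  5.68541642 14.63603813]
```

View pics/w5.png

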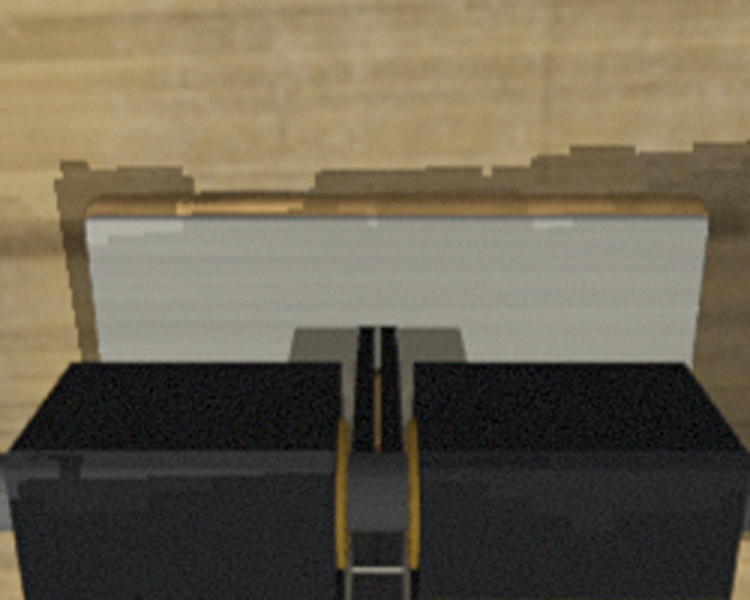

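The picture shows the closed fingers over the bevel at crop column ~378, with the plaque itself hidden. The push is more down than forward, so I'll shift it forward to be sure the fence gets load.

Request:
drive_tool:
  increments:
    - [[-1,-0.008,0,-0.006,0],[-1,-0.016,0,-0.01,0],[-1,-0.024,0,-0.01,0],[-1,-0.024,0,-0.01,0]]

```text
time_s: 15.65
tcp_pos: [0.4727, -0.1023, 0.0332]
eef_rot: [-180.0, -0.4, 177.9]
contact_force: [-12.6, 6.1, 13.1]
gripper_width: 0.0003
gripper_force: 9.1
```

Request:
drive_tool:
  increments:
    - [[-1,0,0.008,0,0],[-1,0,0.012,0,0],[-1,0,0.012,0,0],[-1,0,0.012,0,0]]

```text
time_s: 16.15
tcp_pos: [0.4726, -0.1017, 0.0332]
eef_rot: [-179.9, -0.5, 177.9]
contact_force: [-10.1, -1.8, 11.5]
gripper_width: 0.0003
gripper_force: 8.0
```

Run:
```python
from h import *
for n in("side","top"):
    im=capture(n)[:,:,::-1].copy();cv2.imwrite(f"pics/{n}6.png",im)
t=cv2.imread("pics/top6.png")[165:240,330:410];s=cv2.imread("pics/side6.png")[160:215,280:370]
t=cv2.resize(t,(400,375),interpolation=2);s=cv2.resize(s,(400,375),interpolation=2)
cv2.imwrite("pics/c6.png",np.hstack([t,s]))
q=r.get_state();print(q["time_s"],q["tcp_pos"],q["contact_force"],q["moment"])
```

```text
16.25 [ 0.47258165 -0.10173179  0.03320785] [-10.77601085  -1.94174661  10.91033267] [-0.88885936  4.16520309 -0.00672967]
```

View pics/c6.png

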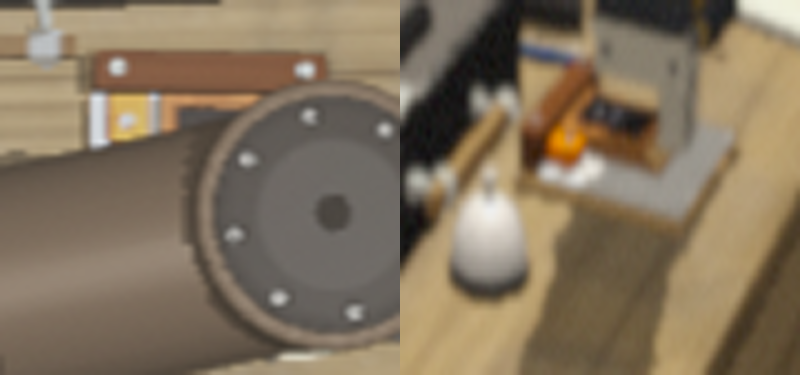

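Both views show the plaque's far edge flush against the fence, top crop (190,93). The gap to the stop is narrow, about 4–5 mm, at (155,115). I'll push a little more forward, let it settle, and hand in.

Request:
drive_tool:
  increments:
    - [[-1,-0.006,0.0,0,0],[-1,-0.01,-0.002,0,0],[-1,-0.01,-0.002,0,0],[-1,-0.01,-0.002,0,0],[-1,-0.01,-0.002,0,0]]

```text
time_s: 16.88
tcp_pos: [0.4727, -0.1018, 0.0332]
eef_rot: [-179.9, -0.6, 177.9]
contact_force: [-15.6, 0.5, 15.1]
gripper_width: 0.0004
gripper_force: 10.9
```

Request:
drive_tool:
  increments:
    - [[-1,0,0,0,0],[-1,0,0,0,0],[-1,0,0,0,0],[-1,0,0,0,0]]

```text
time_s: 17.38
tcp_pos: [0.4727, -0.1018, 0.0331]
eef_rot: [-179.9, -0.6, 177.9]
contact_force: [-15.6, 0.6, 15.4]
gripper_width: 0.0003
gripper_force: 10.9
```

Request:
drive_tool:
  increments:
    - [[-1,0.005,0,0,0],[-1,0.005,0,0,0],[-1,0.005,0,0,0],[-1,0.005,0,0,0]]

```text
time_s: 17.88
tcp_pos: [0.4727, -0.1018, 0.0332]
eef_rot: [-179.9, -0.5, 177.9]
contact_force: [-12.9, -0.6, 14.1]
gripper_width: 0.0003
gripper_force: 9.4
```

```bash
python3 -c "
from plant import job
print(job.close_job())"
```

```text
the job is handed in; nothing more can be done
None
```

I handed the job in with the plaque flush against the fence, about 4–5 mm from the stop block, and the fingers still pushing its bevel at about 13 N forward and 14 N down; the hand-in returned no verdict.

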